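# Clip a split clamp block shut with self-closing tweezers

## Robot

A 6-joint arm with a two-finger parallel gripper is mounted at the origin on a cart in front of the work surface, level with it; the furniture and walls round the work are solid. World frame = base frame: x ahead of the robot, y to its left, z up, the work surface at z = 0. Lengths are in mm, angles in rad, forces in N, time in s.
With the tool pointing down it reaches from about 350 to 775 mm from the base axis. Payload 7.3 kg.
Tool frame: the origin (TCP) lies midway between the tips of the shut fingers; the grasp point (between the pads) lies 19 mm behind it; x points along the fingers, y is the direction in which the jaws open and shut, and the axes are right-handed (so a half turn about x gives the same grasp; the last joint's range is limited). The gripper opens to 92 mm and grips with 3 to 60 N. Pads are 19 mm wide; open, the fingers measure 130 mm over their backs; the gripper's body (75 mm by 190 mm) begins 47 mm behind the grasp point.
Start: joints at [1.189, 0.342, 1.524, -0, 1.275, -0.146], TCP at [122.635, 510.495, 226.741] pointing down, gripper open.
Joint ranges: [-2.53, 2.53], [-0.77, 2.02], [0.04, 2.7], [-1, 4.14], [0.28, 2.66], [-3.11, 3.11]. Speed limits (rad/s): [2.57, 2.57, 3.14, 3.14, 3.14, 3.14].

## Interface

Orientations are given as [roll, pitch, yaw] about the fixed x, y, z axes, in that order (R = Rz(yaw) Ry(pitch) Rx(roll)).
In Python, from plant import get_obs, capture, close_job gives the robot as it stands. The module is installed in compiled form; this text tells all that it offers.
- The arm moves only by the tool send_rows, never from a script. Its argument "moves" is a list of rows, each a list of 4 numbers: the shift along the tool's x, y, z in mm, then the turn about the tool's x in degrees. In form: [[tx, ty, tz, yaw], ...]. A call has 1 to 8 rows; each row shifts and turns the commanded pose from where the row before left it, along the tool's axes as they then stand; what a row does not reach is not made up. A row lasts 1/8 s, in which the tool goes at most 62.5 mm and 10.7 degrees, less where a joint would pass 70% of its speed; a pose out of reach is approached as far as the arm can. A call with a gripper value outside its range is refused whole. "hand" is the opening, from 0 (shut) to 1 (fully open), set as the call begins (left out, the last holds). The fingers move at their own pace and stop on an object; the grip force is fixed at half the most. Time passes only in rows, so rows that do not move let the fingers close. It gives the time, the measured TCP pose, the force and the opening at its end, in the units of the state.
- get_obs(): the state, without advancing time (a new reading comes with each control period).
- capture(name): name is "scene" or "top" or "wrist"; returns a dict with "image" (384x512x3 uint8, red, green, blue), "K" (3x3 intrinsics, pixels), "position" and "attitude" of the camera in the world; the wrist camera has in their place "mount" (4x4, takes a point from camera to tool coordinates, whose origin is the TCP and whose axes are the tool frame's). Camera axes: x right, y down, z forward; pixel columns grow to the right and rows downward; lengths in mm; the calibration is good to about 2 mm. A picture is of the moment at which its call begins: read the wrist's pose just before it. There is no depth.
- close_job(): hands the job in, once; it reports no verdict.
The state is a dict: "time": time; "joint_positions": joint angles; "dq": joint speeds; "tau": joint torques, N m; "tool_pos": TCP position; "tcp_rot": TCP orientation; "contact_force": force on the tool from outside, world axes, zero at the start; "moment": the same for the moment, N m; "grip_width": finger opening in mm.
Only numpy, scipy, OpenCV 4.12 (cv2) and the standard library are available. Lean on these libraries where they do the work, as an engineer would, in place of code of your own. Each camera call takes 0.05 s, during which the arm holds its last target. There are 200 camera calls.

## Task

The split clamp block should be held shut round its steel tube. Squeeze the cross-lock tweezers open by their two black grip pads, put the open jaws around the pair of tabs at the front of the block, and let go so that the jaws pinch the tabs together; leave the tweezers lying flat, clipped well onto the tabs, and do not disturb the vial, the tape roll or the pliers.

Things in the scene. Friction and masses are not known exactly. Their poses are not given: they have to be found in the camera images.
- tweezers_x: Self-closing cross-lock steel tweezers, 175 mm long, about 75 g, lying flat: squeezing the two black grip pads together opens the jaws, letting go shuts them by spring. Origin under the middle of the pads; x to the jaws, y across (squeeze direction), z up. Tail hinge at x = -60 mm. Pads need 9 N at first, 12 N at the stop; the stop is solid, so more grip does no harm and they can be carried so
- tweezers_grip (a point): Where to squeeze: midway between the two ribbed black grip pads, 10 mm above the tweezers' underside; axes as tweezers_x. Each pad is an upright plate 32 mm long in x and 22 mm tall from the underside. Over their outer faces the pads measure 48 mm at rest, 42 mm when clipped on the shut tabs, 32 mm when squeezed to the stop
- tweezers_jaws (a point): Centre of the two jaws, midway between them, 8 mm above the underside, 86.5 mm ahead (x) of tweezers_grip; axes as tweezers_x. The jaws are upright plates 27 mm long in x (13.5 mm either side of this point), 16 mm tall, 4 mm thick. Shut at rest; squeezed to the stop their inner faces stand about 40 mm apart, outer faces 48 mm
- tweezers_opening (a joint): Opening angle of one arm of the tweezers about the tail hinge (the other mirrors it), rad: 0 = jaws shut, 0.131 = squeezed to the stop, about 0.044 when pinching the shut tabs. Gap between the jaws is about 2 mm + 294 mm times this value
- clamp_block: Aluminium split clamp block fixed to the table on a grey base plate: 111 mm long (x), 82 mm wide (y), 35 mm high, a steel tube along its top. Origin at the underside; x points from the tabs' free ends into the block (the tabs face -x, roughly to the robot), y to the left, z up. The half on the -y side is fixed, the half on the +y side slides
- block_tabs (a point): Centre of the pair of tabs when shut, at x = -43 mm of the block, 17.5 mm above the table; axes as clamp_block. Each tab is an upright plate 32 mm long in x (16 mm either side of this point, then the block begins), 7 mm thick in y, 3 to 32 mm above the bare table. Fixed tab: y = -7.5 to -0.5 mm; sliding tab: y = 0.5 to 7.5 mm plus the value of block_half
- block_half (a joint): How far the sliding half stands open along +y of the block, m: 0 = shut, 0.007 = fully open, where a light spring (about 1.4 N) pushes it whenever nothing holds it shut
- vial: Bystander: clear tube of splice sleeves with a blue cap, 30 mm across and 78 mm tall, standing behind the block, nearer to it than the like vial at the back of the table. Origin at the centre of its underside
- tape_roll: Bystander: black roll of tape, 62 mm across and 19 mm high, lying flat. Origin at the centre of its underside
- pliers: Bystander: red-handled side cutter, 133x41x13 mm, lying flat at the left. Origin at the centre of its underside

How it is judged:
By the outcome, as a careful person would: the job done as asked, in the order asked, and still so for the second after the job is handed in, with the robot touching nothing.
It also fails if it takes over 38 s, if anything falls off the work surface, if the arm or the gripper's body presses on something with over 40 N, if the wrist force passes 120 N, or if a joint passes its speed limit or range.

## Working session

There is one attempt and no reset: what is moved stays moved. The work goes in short steps, Python scripts to look and compute and a tool call to move; the robot and the scene stay as the last step left them, time stands still between calls to the robot, and variables do not carry over. Pictures are saved under pics/ and viewed, about 8 in all and at most 12, crops included, and the job is handed in when it is done.

Besides the shell and the picture viewer there is one more tool, called as name(argument=value, ...) on one line, values as JSON. send_rows: Moves the arm, as the interface text tells. Its arguments: {"type":"object","properties":{"moves":{"type":"array","items":{"type":"array","items":{"type":"number"}}},"hand":{"type":"number"}},"required":["moves"]}

```bash
mkdir -p pics
python3 - <<'E'
from plant import get_obs, capture
import cv2,numpy as np
o=get_obs();print({k:np.round(v,3) for k,v in o.items()})
for n in("scene","top"):
    c=capture(n);cv2.imwrite(f"pics/{n}0.png",c["image"][:,:,::-1])
    print(n,c["K"],c["position"],c["attitude"])
a=cv2.imread("pics/top0.png");cv2.imwrite("pics/top0b.png",cv2.resize(a,(800,600),interpolation=cv2.INTER_CUBIC))
E
```

```text
{'time': np.float64(0.0), 'joint_positions': array([ 1.189,  0.343,  1.525, -0.   ,  1.275, -0.146]), 'dq': array([ 0.   , -0.001,  0.002, -0.001, -0.001,  0.002]), 'tau': array([-1.0000e-03, -4.3125e+01, -2.4422e+01,  7.2000e-02,  5.6000e-02,
       -0.0000e+00]), 'tool_pos': array([122.489, 510.09 , 226.047]), 'tcp_rot': array([-1.71 ,  1.569, -1.945]), 'contact_force': array([0.783, 0.123, 0.007]), 'moment': array([-0.047, -0.025, -0.007]), 'grip_width': np.float64(91.819)}
scene [[445.02391185   0.         250.78972751]
 [  0.         445.02391185 188.32884444]
 [  0.           0.           1.        ]] [  50.99013807 -963.96879139  582.1908389 ] [-2.06115913  0.01746686 -0.56778105]
top [[476.29333844   0.         257.45384701]
 [  0.         476.29333844 186.36077038]
 [  0.           0.           1.        ]] [ 356.10851626 -122.30667086 1514.93669926] [-2.99001976  0.0140515  -1.58920507]
```

View pics/top0b.png

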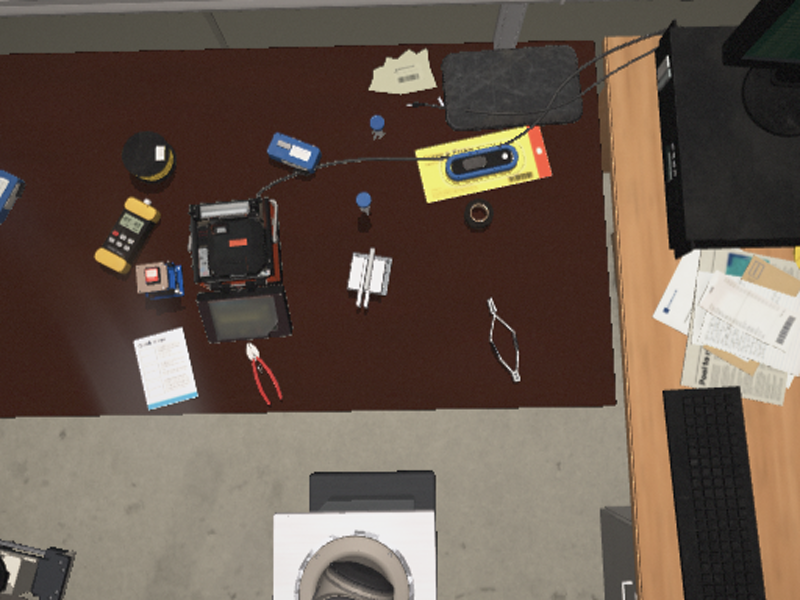

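View pics/scene0.png

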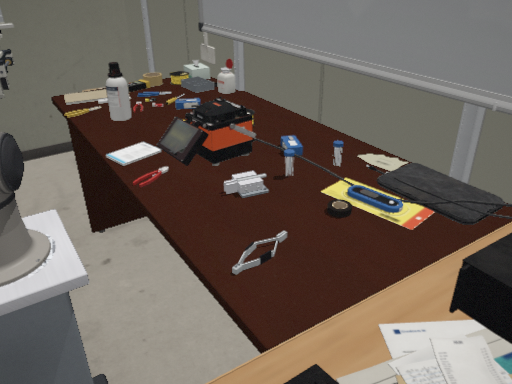

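```bash
cat > h.py <<'E'
import numpy as np
from scipy.spatial.transform import Rotation as R
from plant import get_obs, capture
def campose(c,o=None):
    if "mount" in c:
        T=np.eye(4);T[:3,:3]=R.from_euler('xyz',o["tcp_rot"]).as_matrix();T[:3,3]=o["tool_pos"]
        T=T@np.array(c["mount"]);return T[:3,:3],T[:3,3]
    return R.from_euler('xyz',c["attitude"]).as_matrix(),np.array(c["position"])
def cast(uv,z,K,A,p):
    uv=np.atleast_2d(uv).astype(float)
    d=np.c_[uv,np.ones(len(uv))]@np.linalg.inv(K).T@A.T
    return p+d*((z-p[2])/d[:,2])[:,None]
E
python3 - <<'E'
from h import *
import cv2
c=capture("top");A,p=campose(c)
s=512/800
for n,uv,z in[("jawtip",(490,300),16),("jawrear",(494,316),16),("bulgeL",(491,341),20),("bulgeR",(518,346),20),("tail",(517,379),10),("tabfront",(363,306),32),("tubeback",(373,250),40),("blockBL",(356,254),35),("blockBR",(391,256),35),("blockFL",(349,291),35),("blockFR",(386,294),35),("tape",(479,215),19),("vial",(364,200),78)]:
    print(n,np.round(cast(np.array(uv)*s,z,c["K"],A,p)[0]))
im=c["image"][:,:,::-1]
a=cv2.resize(im[150:260,215:345],(780,660),interpolation=cv2.INTER_CUBIC)[:600]
a=np.clip(a.astype(float)*1.5,0,255).astype('uint8')
cv2.imwrite("pics/top1.png",a)
o=get_obs();w=capture("wrist");print(np.array(w["mount"]).round(3),w["K"])
print(R.from_euler('xyz',o["tcp_rot"]).as_matrix().round(3))
E
```

```text
jawtip [ 564. -283.   16.]
jawrear [ 531. -290.   16.]
bulgeL [ 480. -282.   20.]
bulgeR [ 469. -336.   20.]
tail [ 404. -332.   10.]
tabfront [554. -26.  32.]
tubeback [667. -48.  40.]
blockBL [661. -13.  35.]
blockBR [655. -84.  35.]
blockFL [585.   2.  35.]
blockFR [577. -73.  35.]
tape [ 741. -267.   19.]
vial [761. -33.  78.]
[[ 0.0000e+00 -2.5800e-01  9.6600e-01 -1.5884e+02]
 [ 1.0000e+00  1.0000e-03 -0.0000e+00  1.5000e-02]
 [-1.0000e-03  9.6600e-01  2.5800e-01 -6.8872e+01]
 [ 0.0000e+00  0.0000e+00  0.0000e+00  1.0000e+00]] [[317.63459408   0.         253.2727572 ]
 [  0.         317.63459408 191.85607901]
 [  0.           0.           1.        ]]
[[-0.     0.234  0.972]
 [-0.001  0.972 -0.234]
 [-1.    -0.001 -0.   ]]
```

View pics/top1.png

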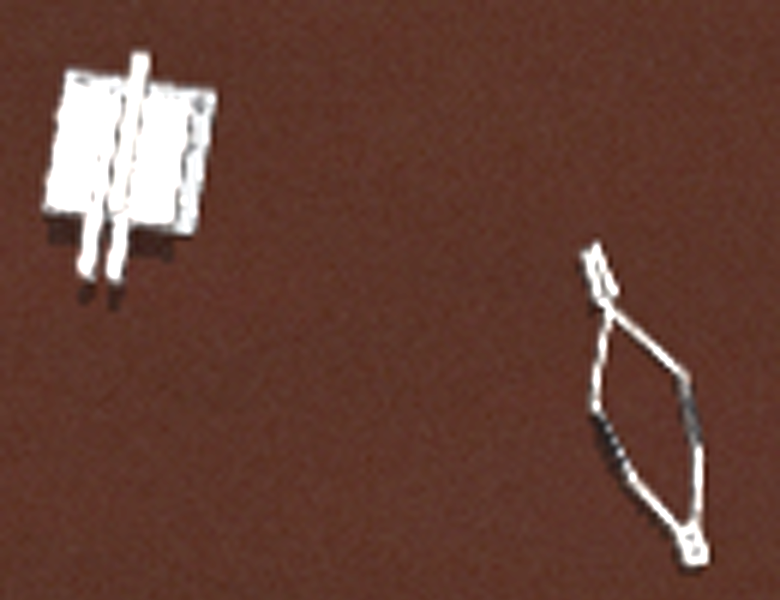

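send_rows(moves=[[0,-40,46,0],[0,-40,46,0],[0,-40,46,0],[0,-40,46,0],[0,-40,46,0],[0,-40,46,0],[0,-40,46,0],[0,-40,46,0]], hand=1)

```text
time: 1.2
tool_pos: [406.6, 111.5, 226.9]
tcp_rot: [0.724, 1.57, 0.488]
contact_force: [1.1, 1.5, -0.3]
grip_width: 92.0
```

Run:
```python
from h import *
o=get_obs();print(o["time"],o["tool_pos"],R.from_euler('xyz',o["tcp_rot"]).as_matrix().round(3))
c=capture("top");A,p=campose(c)
f=lambda x,y,z:cast((215+x/6-.4,150+y/6-.4),z,c["K"],A,p)[0]
for n,x,y,z in[("padL",613,448,20),("padR",690,412,20),("tail",692,548,12),("jaw",600,272,16)]:print(n,f(x,y,z).round(1))
```

```text
1.2 [406.56840306 111.53717407 226.88307812] [[ 0.001  0.234  0.972]
 [ 0.     0.972 -0.234]
 [-1.     0.     0.001]]
padL [ 460.9 -289.    20. ]
padR [ 479.  -329.9   20. ]
tail [ 408.6 -329.1   12. ]
jaw [ 554.2 -286.1   16. ]
```

send_rows(moves=[[0,-50,19,0],[0,-50,19,0],[0,-50,19,0],[0,-50,19,0],[0,-50,19,0],[0,-50,19,0],[0,-50,18,0],[0,-49,18,0]])

```text
time: 2.25
tool_pos: [458.3, -311.1, 226.5]
tcp_rot: [1.929, 1.57, 1.693]
contact_force: [0.8, -0.3, 0.6]
grip_width: 91.5
```

send_rows(moves=[[0,0,0,-10],[0,0,0,-10],[0,0,0,-10],[0,0,0,0],[0,0,0,0]])

```text
time: 2.88
tool_pos: [458.4, -309.4, 226.6]
tcp_rot: [1.768, 1.57, 2.052]
contact_force: [0.5, 0.5, -0.5]
grip_width: 92.0
```

Run:
```python
from h import *
import cv2
o=get_obs();c=capture("wrist");print(o["time"],o["tool_pos"],R.from_euler('xyz',o["tcp_rot"]).as_matrix().round(3))
cv2.imwrite("pics/w0.png",c["image"][:,:,::-1])
np.savez("w0.npz",pos=o["tool_pos"],rot=o["tcp_rot"],K=c["K"],mount=c["mount"])
```

```text
2.875 [ 458.3738825  -309.366654    226.57299946] [[-0.    -0.281  0.96 ]
 [ 0.     0.96   0.281]
 [-1.     0.    -0.   ]]
```

View pics/w0.png

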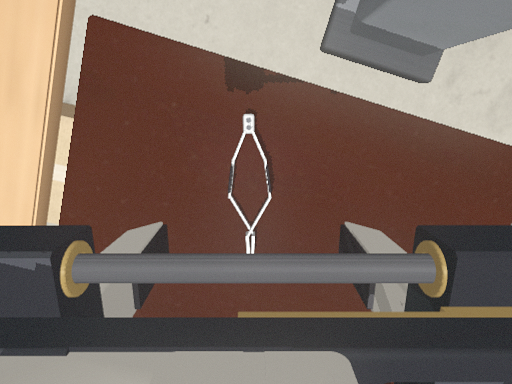

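Run:
```python
from h import *
import cv2
d=np.load("w0.npz");A,p=campose({"mount":d["mount"]},{"tcp_rot":d["rot"],"tool_pos":d["pos"]})
f=lambda u,v,z:cast((u,v),z,d["K"],A,p)[0]
pts=dict(tail=(249,122,12),rl=(234,160,12),rr=(266,160,12),fl=(230,195,12),fr=(270,196,12),cross=(250.5,233,12),jaw=(251,245,16))
for k,v in pts.items():print(k,f(*v).round(1))
t=f(249,122,12);j=f(251,245,16);yaw=np.degrees(np.arctan2(*(j-t)[1::-1]));print("yaw",yaw)
u=np.array([np.cos(np.radians(yaw)),np.sin(np.radians(yaw)),0])
for k,v in pts.items():q=f(*v)-t;print(k,q@u, q@[-u[1],u[0],0])
m=cv2.imread("pics/w0.png")[100:270,200:300];cv2.imwrite("pics/w0c.png",cv2.resize(np.clip(m*1.0*1.8,0,255).astype('uint8'),(353,600),interpolation=cv2.INTER_CUBIC))
```

```text
tail [ 409.7 -329.    12. ]
rl [ 457.  -333.8   12. ]
rr [ 446.3 -297.4   12. ]
fl [ 499.8 -327.    12. ]
fr [ 487.3 -279.8   12. ]
cross [ 540.5 -289.1   12. ]
jaw [ 554.3 -284.4   16. ]
yaw 17.115146652782002
tail 0.0 0.0
rl 43.779778856480505 -18.522322793429815
rr 44.294687181508216 19.39774827439212
fl 86.74828929403375 -24.657990492733703
fr 88.68080726909855 24.141883813457294
cross 136.79605559313694 -0.43241647692936774
jaw 151.37387556060662 -5.526074678998736e-15
```

View pics/w0c.png

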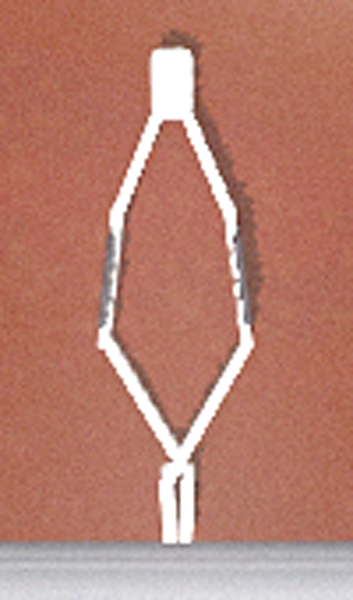

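send_rows(moves=[[0,-4,13,-1],[40,0,0,0],[45,0,0,0],[45,0,0,0],[45,0,0,0],[30,0,0,0],[15,0,0,0],[0,0,0,0]])

```text
time: 3.92
tool_pos: [472.1, -309.5, 6.1]
tcp_rot: [2.013, 1.57, 2.319]
contact_force: [-0.5, 0.3, 0.2]
grip_width: 91.6
```

send_rows(moves=[[3,0,0,0],[0,0,0,0]])

```text
time: 4.18
tool_pos: [472.5, -310.2, 4.7]
tcp_rot: [-0.963, 1.569, -0.658]
contact_force: [-0.1, -0.1, -1.1]
grip_width: 92.3
```

send_rows(moves=[[0,0,0,0],[0,0,0,0],[0,0,0,0],[0,0,0,0],[0,0,0,0],[0,0,0,0],[0,0,0,0],[0,0,0,0]], hand=0)

```text
time: 5.18
tool_pos: [472.0, -309.7, 3.7]
tcp_rot: [0.038, 1.571, 0.343]
contact_force: [0.6, 0.2, -0.4]
grip_width: 31.2
```

send_rows(moves=[[-15,0,0,0],[-40,0,0,0],[-45,0,0,0],[-45,0,0,0],[-45,0,0,0],[-35,0,0,0],[-10,0,0,0]])

```text
time: 6.05
tool_pos: [472.4, -310.3, 241.8]
tcp_rot: [-1.028, 1.566, -0.723]
contact_force: [-0.5, -0.5, -1.3]
grip_width: 30.8
```

send_rows(moves=[[0,26,22,0],[0,40,34,0],[0,42,36,0],[0,42,36,0],[0,42,36,0],[0,42,36,0],[0,36,30,0],[0,20,16,0]])

```text
time: 7.05
tool_pos: [619.2, 43.3, 237.1]
tcp_rot: [2.637, 1.568, 2.945]
contact_force: [-0.8, -0.4, 0.3]
grip_width: 31.2
```

send_rows(moves=[[0,0,0,7],[0,0,0,8],[0,0,0,8],[0,0,0,5],[0,0,0,0],[0,0,0,0]])

```text
time: 7.8
tool_pos: [619.1, 40.7, 238.0]
tcp_rot: [-3.062, 1.569, 3.039]
contact_force: [-0.1, -0.4, -1.4]
grip_width: 31.2
```

Run:
```python
from h import *
import cv2
o=get_obs();c=capture("wrist");print(o["time"],o["tool_pos"],o["grip_width"],R.from_euler('xyz',o["tcp_rot"]).as_matrix().round(3))
cv2.imwrite("pics/w1.png",cv2.resize(c["image"][:,:,::-1],(800,600),interpolation=cv2.INTER_CUBIC))
np.savez("w1.npz",pos=o["tool_pos"],rot=o["tcp_rot"],K=c["K"],mount=c["mount"],im=c["image"])
```

```text
7.8 [619.08004155  40.73499978 238.00349915] 31.246577875383505 [[-0.001  0.181  0.984]
 [ 0.     0.984 -0.181]
 [-1.    -0.    -0.001]]
```

View pics/w1.png

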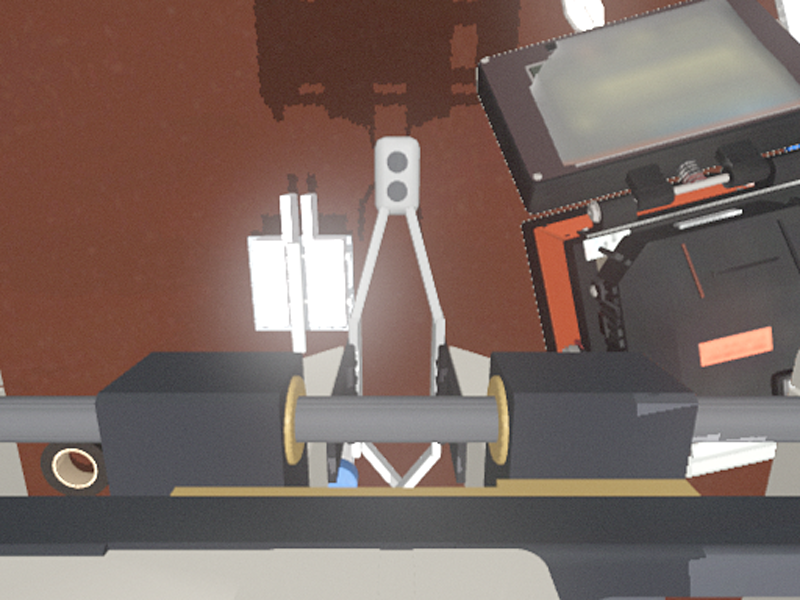

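Run:
```python
from h import *
import cv2
d=np.load("w1.npz");im=d["im"][110:220,150:235,::-1]
m=np.clip((im.astype(float)-60)*1.25,0,255)
m=255*(m/255)**2.2
cv2.imwrite("pics/w1c.png",cv2.resize(m.astype('uint8'),None,fx=5.4,fy=5.4,interpolation=cv2.INTER_CUBIC))
print(d["im"][118:160:6,170:210].min(axis=2))
```

```text
[[ 79  81  82  81  85  85  83  83  87  86  86  88  89  88  87  79  84  81
   82  85  93  90  94  95  94  87  93  88  90  87  88  86  86  91  96  92
   91  95  97  90]
 [ 86  89  88  88  92  88  92  90  88  83  96 128 156 177 183 196 195 192
  188 169 119  91 100 126 140 179 179 182 189 195 190 175 142  96 100 102
  100 104  98  97]
 [ 96  95  97  97  99  97 100  99  90 232 255 255 255 255 255 255 183 185
  188 185 154  95 200 255 255 255 255 255 255 177 187 190 183 105 109 110
  107 109 109 110]
 [ 98  98 102 105 106 107 109 108 102 187 255 255 255 255 255 255 180 189
  190 191 181 104 129 253 255 255 255 255 255 224 187 192 186 141 114 114
  117 122 121 118]
 [104 103 103 107 108 108 111 109 108 108 245 255 255 255 255 255 253 186
  191 195 187 143 110 235 255 255 255 255 255 255 189 193 191 165 120 120
  122 123 123 125]
 [109 113 111 115 112 117 116 117 117 109 211 255 255 255 255 255 255 183
  196 193 189 168 117 186 255 255 255 255 255 255 184 192 195 186 125 129
  129 129 130 129]
 [255 255 255 255 255 255 255 255 255 255 255 255 255 255 255 255 255 202
  189 191 191 197 196 237 255 255 255 255 255 255 255 255 255 255 255 255
  255 255 255 255]]
```

View pics/w1c.png

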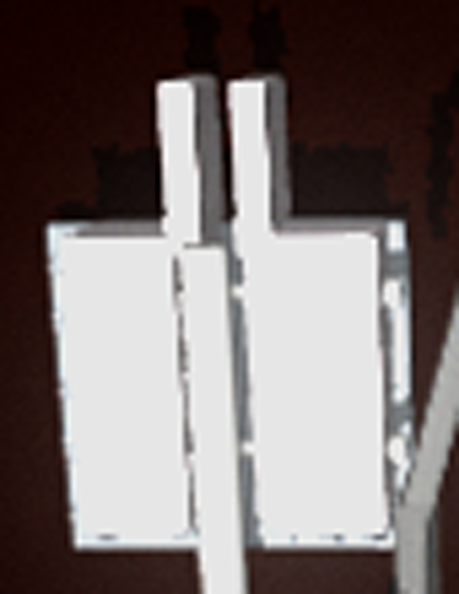

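Run:
```python
from h import *
d=np.load("w1.npz");A,p=campose({"mount":d["mount"]},{"tcp_rot":d["rot"],"tool_pos":d["pos"]})
G=d["im"].min(axis=2).astype(float)
e=[]
for v in range(128,151,2):
    r=G[v]>220; i=np.where(r[170:210])[0]+170; g=np.where(np.diff(i)>1)[0][0]
    q=cast([(i[0]-.5,v),(i[g]+.5,v),(i[g+1]-.5,v),(i[-1]+.5,v)],32,d["K"],A,p); e.append(q[:,:2])
e=np.array(e)
L=[np.polyfit(e[:,k,0],e[:,k,1],1) for k in range(4)]
yaw=np.arctan(np.mean([l[0] for l in L]));print("yaws",np.degrees([np.arctan(l[0]) for l in L]).round(1),np.degrees(yaw))
u=np.array([np.cos(yaw),np.sin(yaw)]);n=np.array([-u[1],u[0]])
lat=[(e[:,k]@n).mean() for k in range(4)];print("lat",np.round(lat,1))
fr=cast([(182,124.4),(195,124.4)],32,d["K"],A,p)[:,:2]@u
bf=cast([(172,153.2),(215,153.2)],35,d["K"],A,p)[:,:2]@u
print("front",fr,"block front",bf)
w=np.mean([lat[1]-lat[0],lat[3]-lat[2]]);c=(lat[0]+lat[1])/2+4
for x in(fr.mean()+16,bf.mean()-16):print("tabs centre",x*u+c*n)
print("u",u,"open",(lat[2]+lat[3]-lat[0]-lat[1])/2-8)
```

```text
yaws [-10.2  -9.8 -11.2  -9.7] -10.20526876702261
lat [65.5 73.1 80.5 88.1]
front [551.69381299 551.73831185] block front [583.72432105 583.87145216]
tabs centre [571.72764992 -28.40991125]
tabs centre [571.80817959 -28.42440847]
u [ 0.98417932 -0.17717524] open 6.992687118142506
```

send_rows(moves=[[0,-11,-24,0],[0,-18,-40,0],[0,-20,-46,0],[0,-17,-38,0],[0,-11,-24,0],[0,0,0,0]])

```text
time: 8.6
tool_pos: [435.2, -3.8, 239.2]
tcp_rot: [0.098, 1.57, -0.085]
contact_force: [-0.3, 0.7, -0.3]
grip_width: 31.3
```

send_rows(moves=[[20,0,0,0],[40,0,0,0],[45,0,0,0],[45,0,0,0],[35,0,0,0],[20,0,0,0],[0,0,0,0],[0,0,0,0]])

```text
time: 9.6
tool_pos: [437.4, -3.6, 34.2]
tcp_rot: [0.09, 1.569, -0.093]
contact_force: [0.0, 0.1, -0.9]
grip_width: 31.0
```

Run:
```python
from h import *
import cv2
o=get_obs();print(o["time"],o["tool_pos"],o["grip_width"],R.from_euler('xyz',o["tcp_rot"]).as_matrix().round(3))
a=capture("top")["image"][150:230,205:270,::-1];b=capture("scene")["image"][150:240,190:290,::-1]
g=lambda m:(255*(m/255.)**1.3).astype('uint8')
a=cv2.resize(g(a),(390,480),interpolation=cv2.INTER_CUBIC);b=cv2.resize(g(b),(400,360),interpolation=cv2.INTER_CUBIC)
o=np.zeros((480,790,3),'uint8');o[:,:390]=a;o[:360,390:]=b;cv2.imwrite("pics/s2.png",o)
```

```text
9.6 [437.38716676  -3.57968126  34.22824873] 30.961866880052046 [[ 0.001  0.182  0.983]
 [-0.     0.983 -0.182]
 [-1.     0.     0.001]]
```

View pics/s2.png

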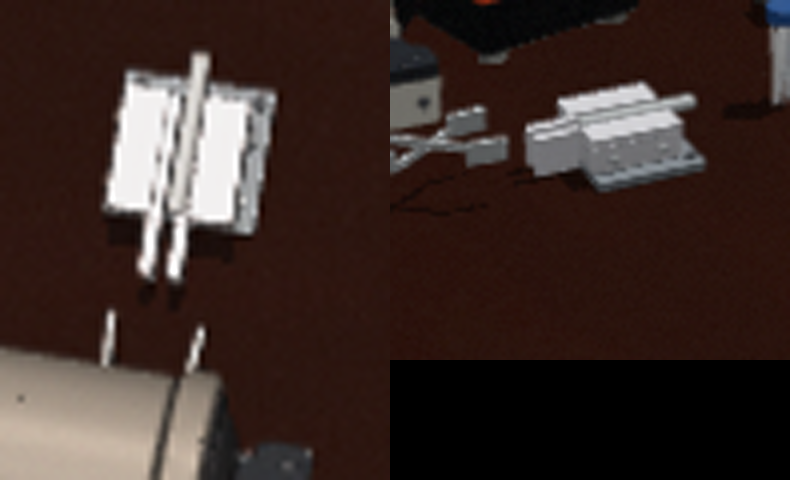

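Run:
```python
from h import *
c=capture("top");A,p=campose(c)
f=lambda x,y,z:cast((205+x/6-.4,150+y/6-.4),z,c["K"],A,p)[0][:2]
C=np.array([571.8,-28.4]);y=np.radians(-10.3);u=np.array([np.cos(y),np.sin(y)]);n=np.array([-u[1],u[0]])
for k,v in dict(jawL=(111,315,46),jawLrear=(107,365,46),jawR=(201,330,46),jawRrear=(190,372,46),tabS=(148,275,32),tabF=(176,281,32)).items():
    q=f(*v)-C;print(k,(q@u).round(1),(q@n).round(1))
o=get_obs();q=o["tool_pos"][:2]-C;print("tcp",q@u,q@n)
```

```text
jawL -43.0 22.9
jawLrear -69.0 20.5
jawR -43.3 -24.4
jawRrear -65.7 -22.4
tabS -17.7 8.9
tabF -18.5 -6.2
tcp -136.88906284114088 0.27876657833865576
```

send_rows(moves=[[12,-1,0,0],[12,0,0,0],[4,0,0,0],[0,0,0,0],[0,0,0,0]])

```text
time: 10.38
tool_pos: [436.2, -4.6, 5.8]
tcp_rot: [0.483, 1.571, 0.299]
contact_force: [0.3, -0.4, -1.4]
grip_width: 31.5
```

send_rows(moves=[[0,0,5,0],[0,0,10,0],[0,0,10,0],[0,0,10,0],[0,0,9,0],[0,0,6,0],[0,0,2,0],[0,0,0,0]])

```text
time: 11.38
tool_pos: [487.0, -14.0, 5.6]
tcp_rot: [2.928, 1.57, 2.744]
contact_force: [-0.3, 0.7, -1.2]
grip_width: 31.3
```

Run:
```python
from h import *
import cv2
o=get_obs();print(o["time"],o["tool_pos"],o["grip_width"],o["contact_force"])
C=np.array([571.8,-28.4]);y=np.radians(-10.3);u=np.array([np.cos(y),np.sin(y)]);n=np.array([-u[1],u[0]])
q=o["tool_pos"][:2]-C;print("tcp",q@u,q@n)
a=capture("top")["image"][150:230,205:270,::-1];b=capture("scene")["image"][150:240,190:290,::-1]
g=lambda m:(255*(m/255.)**1.3).astype('uint8')
a=cv2.resize(g(a),(390,480),interpolation=cv2.INTER_CUBIC);b=cv2.resize(g(b),(400,360),interpolation=cv2.INTER_CUBIC)
o=np.zeros((480,790,3),'uint8');o[:,:390]=a;o[:360,390:]=b;cv2.imwrite("pics/s3.png",o)
```

```text
11.375 [487.00948996 -13.97681205   5.61450847] 31.34382135279163 [-0.27339674  0.74651178 -1.24475116]
tcp -86.00301213958141 -0.9699721908525224
```

View pics/s3.png

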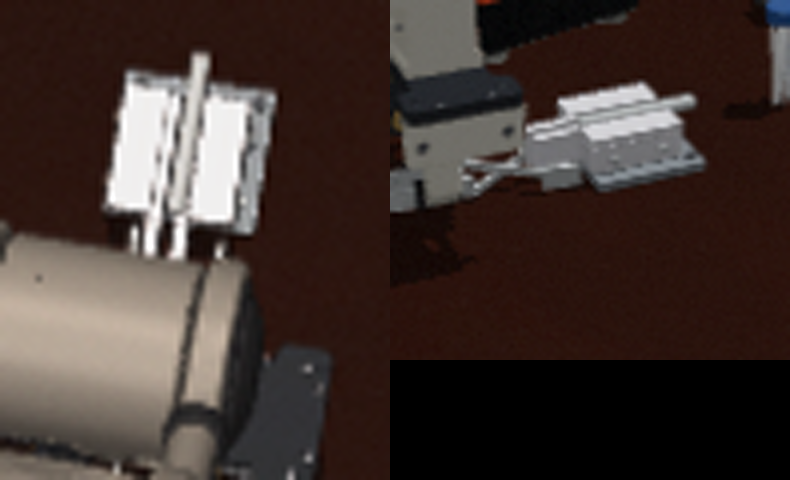

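send_rows(moves=[[1.5,0,0,0],[0,0,0,0],[0,0,0,0]])

```text
time: 11.85
tool_pos: [487.1, -14.0, 4.2]
tcp_rot: [1.9, 1.571, 1.716]
contact_force: [-0.3, 0.1, -1.2]
grip_width: 31.2
```

send_rows(moves=[[0,0,0,0],[0,0,0,0],[0,0,0,0],[0,0,0,0]], hand=0.4)

```text
time: 12.35
tool_pos: [487.0, -13.9, 4.1]
tcp_rot: [2.832, 1.57, 2.649]
contact_force: [-1.6, 1.3, -1.4]
grip_width: 36.5
```

send_rows(moves=[[0,0,0,0],[0,0,0,0],[0,0,0,0],[0,0,0,0]], hand=0.48)

```text
time: 12.85
tool_pos: [487.3, -14.2, 4.3]
tcp_rot: [0.061, 1.57, -0.123]
contact_force: [-2.3, 0.0, -0.5]
grip_width: 44.2
```

send_rows(moves=[[0,0,0,0],[0,0,0,0],[0,0,0,0],[0,0,0,0],[0,0,0,0],[0,0,0,0]], hand=0.9)

```text
time: 13.6
tool_pos: [487.2, -14.0, 4.2]
tcp_rot: [0.911, 1.571, 0.728]
contact_force: [0.6, 0.2, 0.8]
grip_width: 82.3
```

send_rows(moves=[[-8,0,0,0],[-20,0,0,0],[-40,0,0,0],[-45,0,0,0],[-45,0,0,0],[-40,0,0,0],[-15,0,-30,0],[0,0,0,0]])

```text
time: 14.6
tool_pos: [457.0, -8.3, 219.0]
tcp_rot: [0.036, 1.568, -0.147]
contact_force: [0.1, -0.1, 0.9]
grip_width: 82.4
```

Run:
```python
from h import *
import cv2
o=get_obs();c=capture("wrist");print(o["time"],o["tool_pos"],o["grip_width"],o["contact_force"])
np.savez("w4.npz",pos=o["tool_pos"],rot=o["tcp_rot"],K=c["K"],mount=c["mount"],im=c["image"])
w=c["image"][:,:,::-1]
b=capture("scene")["image"][140:240,180:300,::-1]
g=lambda m:(255*(m/255.)**1.5).astype('uint8')
o=np.zeros((600,800,3),'uint8');o[:300,:400]=cv2.resize(w,(400,300));o[300:,:400]=cv2.resize(g(b),(400,300),interpolation=cv2.INTER_CUBIC)
t=capture("top")["image"][150:250,205:272,::-1]
o[:600,400:]=cv2.resize(g(t),(400,600),interpolation=cv2.INTER_CUBIC)
cv2.imwrite("pics/s4.png",o)
```

```text
14.6 [456.99024653  -8.30507604 219.02249422] 82.39584919851791 [ 0.12624924 -0.06993267  0.94557308]
```

View pics/s4.png

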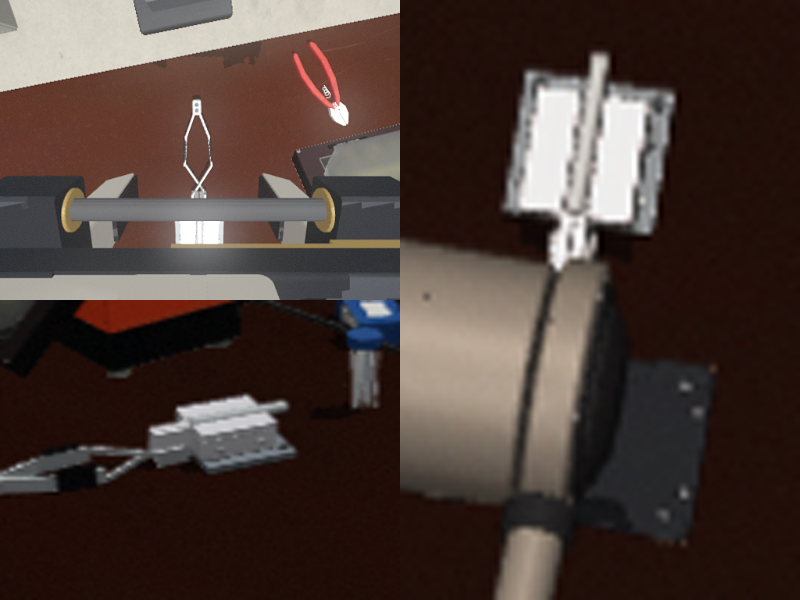

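send_rows(moves=[[-10,0,20,0],[-5,0,40,0],[0,1,45,0],[0,0,35,0],[0,0,15,0],[0,0,0,0],[0,0,0,0],[0,0,0,0]])

```text
time: 15.75
tool_pos: [609.8, -35.7, 232.3]
tcp_rot: [2.894, 1.571, 2.711]
contact_force: [0.1, -0.0, -0.2]
grip_width: 82.9
```

Run:
```python
from h import *
import cv2
o=get_obs();c=capture("wrist");print(o["time"],o["tool_pos"],o["contact_force"])
np.savez("w5.npz",pos=o["tool_pos"],rot=o["tcp_rot"],K=c["K"],mount=c["mount"],im=c["image"])
w=c["image"][50:220,190:320,::-1]
cv2.imwrite("pics/w5.png",cv2.resize((255*(w/255.)**2).astype('uint8'),(455,595),interpolation=cv2.INTER_CUBIC))
```

```text
15.75 [609.75493205 -35.72736819 232.29954311] [ 0.0768569  -0.00402529 -0.15363035]
```

View pics/w5.png

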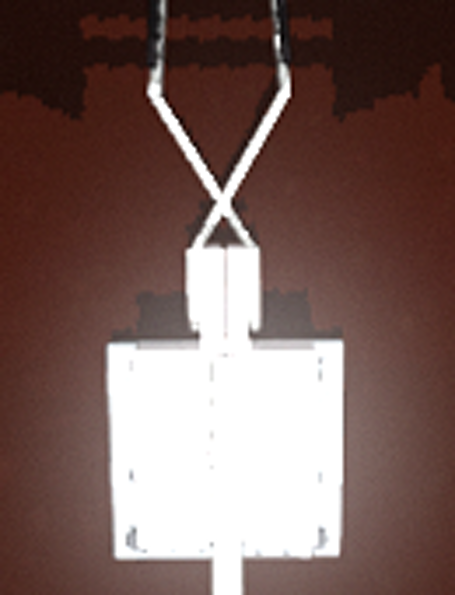

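```bash
python3 -c "from plant import close_job;print(close_job())"
```

```text
the job is handed in; nothing more can be done
None
```

The tweezers are clipped onto the tabs and the clamp block is held shut round its tube. I handed the job in just after 15.75 s on the robot's clock, against the 38 s limit.

**What I did:** I squeezed the tweezers to the stop by the two pads (finger opening 31 mm). I carried them to the block, slid the open jaws over both tabs at table level, let go in stages, and backed the arm straight up and clear.

**Last checks:**
- **Clip:** the final wrist picture shows the tab gap closed, with the jaws covering nearly the whole tab length and stopping a few millimetres short of the block.
- **Lying flat:** the tweezers look flat on the table and in line with the tabs in the wrist and side views. I did not measure their height.
- **Forces:** contact force stayed below about 3 N in every reading, and nothing was touching the robot at the end.
- **Bystanders:** I moved well clear of the vial, tape roll and pliers. The vial and pliers were seen standing and lying normally after release. I did not measure their positions again, and the tape roll was not in the last pictures.

**Disagreements:** the top camera read the tabs about 2 mm off from the wrist camera, in both directions. I set the jaws relative to the tabs within the top view to cancel that out. No check failed.

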